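Pointing check at the dispensing counter

TASK

Do the pointing check for this order: point straight down at the amber bottle with the green cap, holding the fingertips over the middle of its cap, a finger's breadth or two above it and without contact, for a good two seconds; then point down at the middle of the empty blue tray in the same way, just above or inside it. Then press the green button on the check box all the way down to confirm, let it come back up and withdraw. Do not touch or lift any bottle, tray or other loose thing, do not press the red button, and do not point at or pass low over any other bottle, jar or tray.

Things in the scene. Friction and masses are not known exactly. Their poses are not given: they have to be found in the camera images.
- green_bottle: The bottle to point at: round amber glass bottle with a GREEN cap and a plain paper label, 54 mm across, 115 mm tall with its cap, loose, standing upright on the counter. Origin: centre of its underside, z up. Three amber bottles and one white jar stand in a rough row, in any order, centres at least 80 mm apart.
- green_bottle_cap (a point): Centre of the top of the green-capped amber bottle's cap, 115 mm above the counter; z up. The spot to point at from above.
- white_bottle: Bystander: the same amber bottle (54 mm across, 115 mm tall) with a WHITE cap, loose. Origin: centre of its underside, z up.
- white_bottle_cap (a point): Centre of the top of the white cap, 115 mm above the counter, z up.
- orange_bottle: Bystander: the same amber bottle (54 mm across, 115 mm tall) with an ORANGE cap, loose. Origin: centre of its underside, z up.
- orange_bottle_cap (a point): Centre of the top of the orange cap, 115 mm above the counter, z up.
- jar: Bystander: a WHITE plastic jar, 62 mm across and 85 mm tall, which also has a green cap, loose. Origin: centre of its underside, z up.
- jar_cap (a point): Centre of the top of the jar's cap, 85 mm above the counter, z up.
- blue_tray: The tray to point at: empty open blue tray, 140 mm (its x) by 110 mm (its y), 35 mm tall, walls 4 mm, loose on the counter to the left or right. Origin: centre of its underside, z up.
- blue_tray_in (a point): Centre of the blue tray's inner floor, about 4 mm above the counter and 31 mm below the rim; z up.
- yellow_tray: Bystander: the same tray in yellow, on the other side, with a carton lying in it. Origin: centre of its underside, z up.
- yellow_tray_in (a point): Centre of the yellow tray's inner floor, z up.
- carton: Bystander: white medicine carton 85 x 45 x 28 mm, loose, lying in the yellow tray. Origin: centre of its underside.
- spatula: Bystander: steel spatula 170 mm long, loose, lying on the counter beyond the trays on the right. Origin: under its middle.
- cup: Bystander: small white plastic cup, 60 mm across, 50 mm tall, loose, on the left. Origin: centre of its underside.
- check_box: The check box: low cream box 80 mm (its x) by 140 mm (its y) by 35 mm tall, fixed to the counter between the trays, turned by up to 0.4 rad. Two round push buttons of 32 mm diameter stand up from its top, each in a round black collar of 48 mm whose top is 47 mm above the counter (a fully pressed cap is 51 mm above it): green at its +y end (left seen from the robot), red at its -y end, 70 mm apart. Origin: centre of its underside, z up.
- green_button_top (a point): Centre of the top of the green button's cap when not pressed, 57 mm above the counter; the point moves down with the cap.
- green_button (a joint): Travel of the green button in m: 0 up, 0.006 fully down (straight down). Sprung: about 5 N holds it fully down, and it comes back up by itself.
- red_button (a joint): Travel of the red button in m, like the green one: 0 up, 0.006 fully down. Not to be pressed.

How it is judged (in metres and radians):
On the way, in this order (a step that is already met when the one before it is completed fails the run):
1. the fingers point at the green-capped amber bottle from just above its cap and dwell (horizontal distance between the grasp point and green_bottle_cap below 0.025 m and z of the grasp point in the frame of green_bottle_cap between 0.008 and 0.075 m), for 1.5 s.
2. the fingers point at the middle of the blue tray from just above or inside it and dwell (horizontal distance between the grasp point and blue_tray_in below 0.035 m and z of the grasp point in the frame of blue_tray_in between 0.008 and 0.105 m), for 1.5 s.
3. the green button is pressed all the way down (value of joint green_button above 0.0048 m), for 0.05 s.
At the end, for the whole second after the job is handed in: The green button is back up (within 1.5 mm), the red one up, all bottles upright (within 0.1 rad), and every loose thing within 8 mm of where it stood (value of joint each of green_button, red_button below 0.0015 m and distance of each of green_bottle, white_bottle, orange_bottle, jar, blue_tray, yellow_tray, carton, spatula, cup from where it was at the start of the episode below 0.008 m and angle between each of green_bottle, white_bottle, orange_bottle, jar's own z axis and vertical below 0.1 rad); the robot touches nothing.
It fails at once if a bottle, the jar, a tray or any other loose thing is touched by the robot (contact force between any of the fingers, the arm and green_bottle above 0.3 N or contact force between any of the fingers, the arm and white_bottle above 0.3 N or contact force between any of the fingers, the arm and orange_bottle above 0.3 N or contact force between any of the fingers, the arm and jar above 0.3 N or contact force between any of the fingers, the arm and blue_tray above 0.3 N or contact force between any of the fingers, the arm and yellow_tray above 0.3 N or contact force between any of the fingers, the arm and carton above 0.3 N or contact force between any of the fingers, the arm and spatula above 0.3 N or contact force between any of the fingers, the arm and cup above 0.3 N).
It fails at once if a bottle, the jar, a tray or another loose thing is pushed, lifted or carried (more than 10 mm) (distance of any of green_bottle, white_bottle, orange_bottle, jar, blue_tray, yellow_tray, carton, spatula, cup from where it was at the start of the episode above 0.01 m).
It fails at once if the red button is pressed (value of joint red_button above 0.003 m).
It fails at once if the fingertips come down over the middle of another bottle, the jar or the yellow tray (within about 25 mm above it) ((horizontal distance between the grasp point and white_bottle_cap below 0.015 m and z of the grasp point in the frame of white_bottle_cap between -0.02 and 0.045 m) or (horizontal distance between the grasp point and orange_bottle_cap below 0.015 m and z of the grasp point in the frame of orange_bottle_cap between -0.02 and 0.045 m) or (horizontal distance between the grasp point and jar_cap below 0.015 m and z of the grasp point in the frame of jar_cap between -0.02 and 0.045 m) or (horizontal distance between the grasp point and yellow_tray_in below 0.025 m and z of the grasp point in the frame of yellow_tray_in between 0 and 0.07 m)).
It also fails if it takes over 67 s, if anything falls off the work surface, if the arm or the gripper's body presses on something with over 40 N, if the wrist force passes 120 N, or if a joint passes its speed limit or range.

ROBOT

A 7-joint arm with a two-finger parallel gripper is mounted at the origin on the work surface. World frame = base frame: x ahead of the robot, y to its left, z up, the work surface at z = 0. Lengths are in m, angles in degrees, forces in N, time in s.
With the tool pointing down it reaches from about 0.4 to 0.875 m from the base axis. Payload 6.5 kg.
Tool frame: the origin (TCP) lies at the centre of the arm's flange, where the gripper is bolted on; the fingertips stand 166 mm ahead of it and the grasp point (between the pads) lies 147 mm ahead of it; x points along the fingers, y is the direction in which the jaws open and shut, and the axes are right-handed (so a half turn about x gives the same grasp; the last joint's range is limited). The gripper opens to 88 mm and grips with 3 to 60 N. Pads are 18 mm wide; open, the fingers measure 123 mm over their backs; the gripper's body (75 mm by 187 mm) begins 45 mm behind the grasp point.
Start: joints at [-3.793, 30.733, -0.252, 88.115, 0.149, 61.152, -4.079], TCP at [0.65, 0, 0.405] pointing down, gripper open.
Joint ranges: [-154.64, 154.64], [-21.42, 123.67], [-72.66, 72.17], [13.99, 137.28], [-74.86, 254.86], [10.95, 109.41], [-158.01, 158.01]. Speed limits (degrees/s): [136.94, 136.94, 180, 180, 180, 180, 180].

INTERFACE

Orientations are given as [roll, pitch, yaw] about the fixed x, y, z axes, in that order (R = Rz(yaw) Ry(pitch) Rx(roll)).
In Python, from bench import ctrl gives the robot as it stands. Calls block until the motion is done:
- ctrl.move_pose(position, orientation): joint-space move of the TCP to a pose.
- ctrl.servo_line(position, rot=None, v=0.15): straight line of the TCP; rot=None keeps the orientation; v is the mean speed in m/s.
- ctrl.set_joints(angles): joint-space move.
- ctrl.move_gripper(opening, squeeze=None): finger opening in m; squeeze is the grip in N (None keeps the last); returns when the fingers have stopped.
- ctrl.dwell(seconds).
- ctrl.ik(position, orientation): joint angles nearest the present ones, or None.
- ctrl.get_obs(): the state.
- ctrl.grab_frame(name): name is "scene" or "side" or "wrist"; returns (picture, depth): 400x640x3 uint8, red, green, blue; 400x640 float32, m along the optical axis (not along the pixel's ray), 0 where there is no reading.
- ctrl.camera_info(name): a dict with "fov_y" (degrees; the focal length in pixels is half the picture's height over the tangent of half this angle, whatever the lens; pixels are square), "cx", "cy" (the principal point, pixels), "origin" and "attitude" of the camera in the world. Camera axes: x right, y down, z forward; pixel columns grow to the right and rows downward; lengths in m; the calibration is good to about 2 mm. The wrist camera is an equidistant fisheye: a pixel r from the principal point sees the ray r / f radians off the axis. A picture is of the moment at which its call begins: read the wrist's pose just before it. camera_info takes no time and is no camera call; for the wrist camera it gives the pose at the moment of the call.
A pose or a line that the arm cannot do raises ctrl.Unreachable and nothing moves.
- ctrl.hand_in(): hands the job in, once; it reports no verdict.
Trained networks look in the newest picture that a camera, given by its name, has taken for a name from the list of things; names that differ only in an ending like _2 or _b are one class to them, and where a whole thing is asked for, a point or a joint stands for the part that bears it (a point fixed in the world has none). Each returns a list of dicts, best first, with "conf" (0 to 1); they miss things now and then, are a little off and sometimes report something else, mostly with a low value. They report only what shows in the picture. A call takes as long as a camera call.
- ctrl.boxes_of(thing, camera): "xy" ([column, row] as shares, 0 to 1, of the picture: columns of its width, rows of its height, amid what is visible of it).
- ctrl.masks_of(thing, camera): "pixels" (400x640 bool, what is visible of it) and "xy" ([column, row] as shares, 0 to 1, of the picture: columns of its width, rows of its height, amid what is visible of it).
The state is a dict: "time": time; "joint_positions": joint angles; "qvel": joint speeds; "joint_efforts": joint torques, N m; "position": TCP position; "tcp_rot": TCP orientation; "ft_force": force on the tool from outside, world axes, zero at the start; "torque": the same for the moment, N m; "gripper_width": finger opening in m.
Only numpy, scipy, OpenCV 4.12 (cv2) and the standard library are available. Lean on these libraries where they do the work, as an engineer would, in place of code of your own. Each camera call takes 0.05 s, during which the arm holds its last target.

## Working session

There is one attempt and no reset: what is moved stays moved. The work goes in short steps, each a Python script; the robot and the scene stay as the last script left them, time stands still between calls to the robot, and variables do not carry over. Pictures are saved under pics/ and viewed, and the job is handed in when it is done.

```bash
ls; mkdir -p pics; python3 - <<'E'
from bench import ctrl
import cv2
o=ctrl.get_obs();print(o['time'],o['position'],o['tcp_rot'],o['gripper_width'])
for n in ["scene","side","wrist"]:
    p,d=ctrl.grab_frame(n);cv2.imwrite(f"pics/{n}0.png",p[:,:,::-1]);print(n,ctrl.camera_info(n))
E
```

```text
pics
0.0 [6.49682685e-01 1.86799105e-05 4.03838545e-01] [ -85.90500516   89.89995893 -175.90122924] 0.08803189492236417
scene {'fov_y': 51.12251378398609, 'cx': 316.56152914231046, 'cy': 196.97880249793096, 'origin': array([1.19152961, 0.16507583, 0.89779599]), 'attitude': array([-140.97521464,   -0.61751086,  105.64660938])}
side {'fov_y': 50.0096959787079, 'cx': 315.8523711697731, 'cy': 194.0346599714032, 'origin': array([ 0.11221593, -0.54790397,  0.73724726]), 'attitude': array([-132.70353399,   -0.97820321,  -39.30717264])}
wrist {'fov_y': 65.70646984690485, 'cx': 316.433748942447, 'cy': 200.82908909149228, 'origin': array([0.65077487, 0.07903873, 0.38357822]), 'attitude': array([1.62049604e+02, 3.58108263e-02, 1.42259578e-02])}
```

View pics/scene0.png

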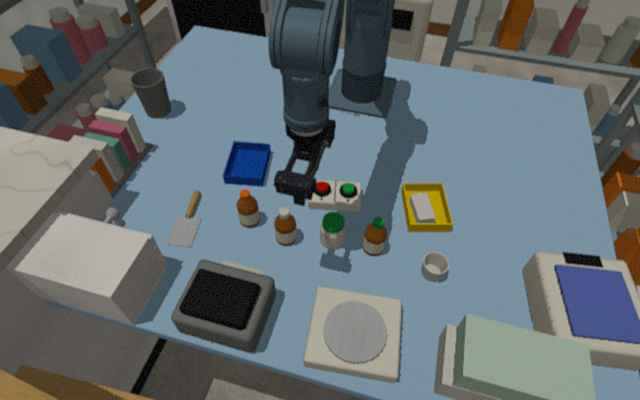

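View pics/side0.png

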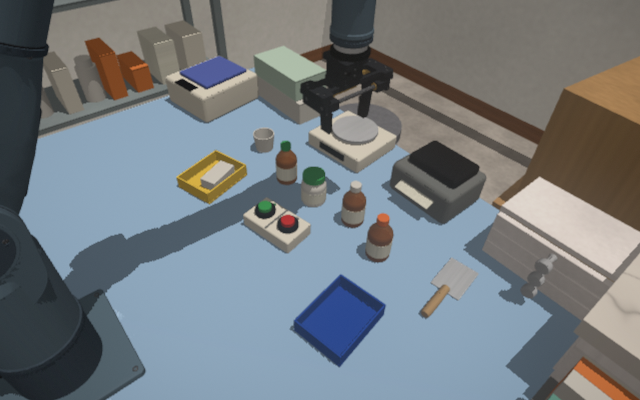

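View pics/wrist0.png

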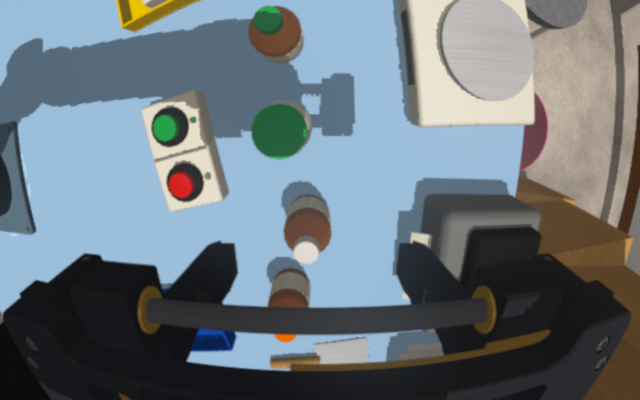

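Green-capped amber bottle: scene (376,237), side (286,165). The green-capped jar is its neighbour. Blue tray: scene (247,163), side (340,318). Next I'll measure these in 3D.

```bash
cat > h.py <<'E'
from bench import ctrl
import numpy as np, cv2
from scipy.spatial.transform import Rotation as Ro
def cloud(d,info):
    H,W=d.shape;f=H/2/np.tan(np.radians(info['fov_y']/2))
    u,v=np.meshgrid(np.arange(W),np.arange(H))
    P=np.stack([(u-info['cx'])/f*d,(v-info['cy'])/f*d,d],-1)
    R=Ro.from_euler('xyz',info['attitude'],degrees=True).as_matrix()
    return P@R.T+info['origin']
E
python3 - <<'E'
from h import *
for cam in ["scene","side"]:
    p,d=ctrl.grab_frame(cam);C=cloud(d,ctrl.camera_info(cam))
    np.savez(f"{cam}.npz",p=p,d=d,C=C)
    for t in ["green_bottle","white_bottle","orange_bottle","jar","blue_tray","yellow_tray","check_box","green_button","red_button","cup","carton","spatula"]:
        for m in ctrl.masks_of(t,cam)[:2]:
            if m['conf']<.3: continue
            k=cv2.erode(m['pixels'].astype(np.uint8),np.ones((2,2)))>0
            q=C[k&(d>0)]
            if len(q)<5: continue
            zt=np.percentile(q[:,2],97); top=q[q[:,2]>zt-.008]
            (c,s,a)=cv2.minAreaRect(top[:,:2].astype(np.float32))
            (c2,s2,a2)=cv2.minAreaRect(q[:,:2].astype(np.float32))
            print(cam,t,round(m['conf'],2),(np.array(m['xy'])*[640,400]).round(),len(q),'zt',zt.round(4),'top mean',top.mean(0).round(4),'toprect',np.round(c,4),np.round(s,3),round(a),'all',np.round(c2,3),np.round(s2,3))
print(ctrl.get_obs()['time'])
E
```

```text
scene green_bottle 0.92 [377. 235.] 651 zt 0.1178 top mean [0.6116 0.158  0.1163] toprect [0.6107 0.1578] [0.02  0.023] 23 all [0.587 0.171] [0.046 0.106]
scene green_bottle 0.6 [247. 210.] 597 zt 0.1169 top mean [ 0.6163 -0.1675  0.1154] toprect [ 0.6152 -0.168 ] [0.019 0.022] 80 all [ 0.623 -0.165] [0.043 0.039]
scene white_bottle 0.8 [285. 227.] 616 zt 0.1174 top mean [ 0.6435 -0.0581  0.1159] toprect [ 0.6429 -0.0584] [0.018 0.021] 68 all [ 0.627 -0.05 ] [0.045 0.087]
scene orange_bottle 0.73 [247. 208.] 604 zt 0.1166 top mean [ 0.6173 -0.1669  0.1152] toprect [ 0.6164 -0.1678] [0.018 0.02 ] 80 all [ 0.622 -0.164] [0.038 0.05 ]
scene jar 0.63 [330. 229.] 764 zt 0.0888 top mean [0.616  0.0544 0.0866] toprect [0.615  0.0544] [0.049 0.053] 70 all [0.607 0.064] [0.056 0.088]
scene blue_tray 0.85 [246. 163.] 1678 zt 0.0371 top mean [ 0.4485 -0.2337  0.0344] toprect [ 0.4369 -0.2434] [0.143 0.109] 10 all [ 0.429 -0.245] [0.159 0.109]
scene yellow_tray 0.7 [432. 207.] 1494 zt 0.0377 top mean [0.4613 0.2717 0.0348] toprect [0.4539 0.2695] [0.141 0.111] 16 all [0.453 0.272] [0.143 0.116]

[... 2536 characters left out ...]
1734  0.112 ] toprect [ 0.6091 -0.1726] [0.02  0.022] 37 all [ 0.644 -0.164] [0.125 0.049]
side cup 0.94 [263. 141.] 382 zt 0.0472 top mean [0.6362 0.3008 0.0436] toprect [0.6363 0.3043] [0.06  0.053] 58 all [0.636 0.304] [0.06  0.053]
side carton 0.88 [216. 174.] 466 zt 0.0323 top mean [0.4573 0.2533 0.0299] toprect [0.4595 0.2558] [0.082 0.042] 23 all [0.46  0.256] [0.083 0.042]
side carton 0.41 [358. 207.] 800 zt 0.1132 top mean [ 0.6345 -0.0652  0.1116] toprect [ 0.6361 -0.064 ] [0.022 0.021] 31 all [ 0.682 -0.042] [0.155 0.048]
side spatula 0.75 [449. 279.] 1331 zt 0.0187 top mean [ 0.6062 -0.3349  0.0162] toprect [ 0.6085 -0.3339] [0.087 0.018] 10 all [ 0.65  -0.328] [0.171 0.062]
1.45
```

Both cameras agree to within about 8 mm:

| Target | Position (x, y) | Check |
|---|---|---|
| Green cap | (0.607, 0.1565) | |
| Blue tray | (0.435, -0.246) | 142×109 mm |
| Green button | ≈(0.473, 0.060) | 70 mm from red |

Next I'll close the fingers and point at the bottle.

```bash
python3 - <<'E'
from h import *
# colour check of buttons in scene cam
S=np.load('scene.npz')
hsv=cv2.cvtColor(S['p'],cv2.COLOR_RGB2HSV)
C=S['C']
roi=(abs(C[...,0]-.48)<.08)&(abs(C[...,1]-.025)<.08)&(C[...,2]>.048)&(C[...,2]<.064)
for n,m in (('g',(hsv[...,0]>45)&(hsv[...,0]<85)),('r',(hsv[...,0]<8)|(hsv[...,0]>172))):
    k=roi&m&(hsv[...,1]>120); q=C[k]; print(n,k.sum(),q.mean(0).round(4),np.round(cv2.minAreaRect(q[:,:2].astype(np.float32))[:2],4).tolist() if 0 else (q.min(0)+q.max(0))/2)
ctrl.move_gripper(0.0)
ctrl.servo_line([.607,.1565,.40])
p,d=ctrl.grab_frame("side");cv2.imwrite("pics/side1.png",p[:,:,::-1])
ctrl.servo_line([.607,.1565,.314],v=.08)
o=ctrl.get_obs();print(o['time'],o['position'],o['gripper_width'],o['ft_force'])
for n in ["side","wrist","scene"]:
    p,d=ctrl.grab_frame(n);cv2.imwrite(f"pics/{n}2.png",p[:,:,::-1])
ctrl.dwell(2.2)
print(ctrl.get_obs()['time'])
E
```

```text
g 112 [0.4818 0.0608 0.0561] [0.4877108  0.02810924 0.05495996]
r 112 [ 0.4947 -0.0068  0.0566] [ 0.49309568 -0.0071895   0.05533411]
5.2583 [0.60729169 0.15654062 0.31461814] 0.00047167335166622276 [ 0.01343761 -0.46394811 -0.01162376]
7.6083
```

View pics/side2.png

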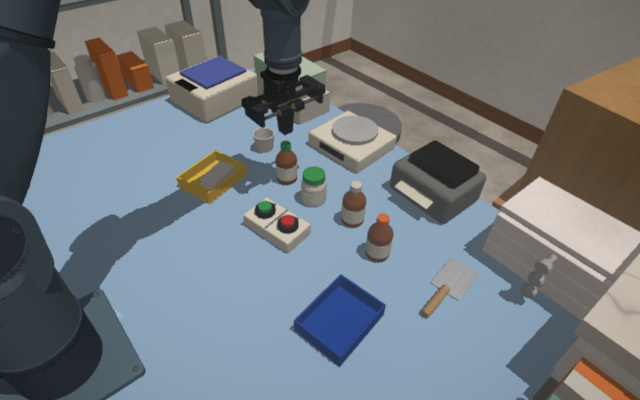

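View pics/wrist2.png

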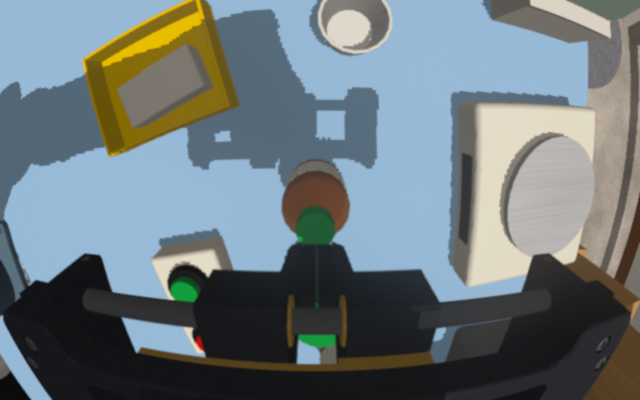

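View pics/scene2.png

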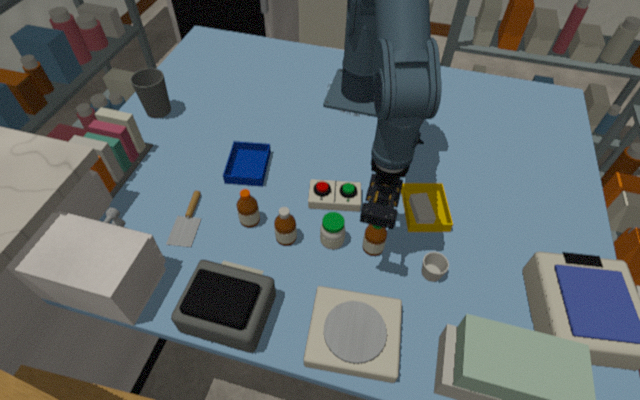

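The side view shows the tips at (286,130), directly above the green cap at (286,146). I'll check this numerically with the wrist camera before leaving.

```bash
python3 - <<'E'
from h import *
def proj(P,i):
    R=Ro.from_euler('xyz',i['attitude'],degrees=True).as_matrix();c=(np.array(P)-i['origin'])@R
    f=200/np.tan(np.radians(i['fov_y']/2));th=np.arctan2(np.hypot(c[0],c[1]),c[2]);h=np.hypot(c[0],c[1])
    return np.array([i['cx'],i['cy']])+f*th*c[:2]/h
i=ctrl.camera_info('wrist')
def unproj(px,z):
    f=200/np.tan(np.radians(i['fov_y']/2));v=np.array(px)-[i['cx'],i['cy']];r=np.hypot(*v);th=r/f
    R=Ro.from_euler('xyz',i['attitude'],degrees=True).as_matrix()
    w=R@np.r_[np.sin(th)*v/r,np.cos(th)]; return i['origin']+w*(z-i['origin'][2])/w[2]
print('cap proj',proj([.607,.1565,.115],i),proj([.607,.1715,.115],i),'tip',proj([.607,.1565,.149],i))
print('green btn at (184,290)',unproj([184,290],.057), proj([.4755,.0595,.057],i))
E
python3 -c "
import cv2;p=cv2.imread('pics/wrist2.png');cv2.imwrite('pics/w2c.png',cv2.resize(p[170:370,140:400],None,fx=3,fy=3))"
```

```text
cap proj [314.55999716 232.90196384] [314.51346689 210.48551321] tip [314.24685627 258.80918758]
green btn at (184,290) [0.4780875  0.06681462 0.057     ] [183.1443308  295.81317223]
```

View pics/w2c.png

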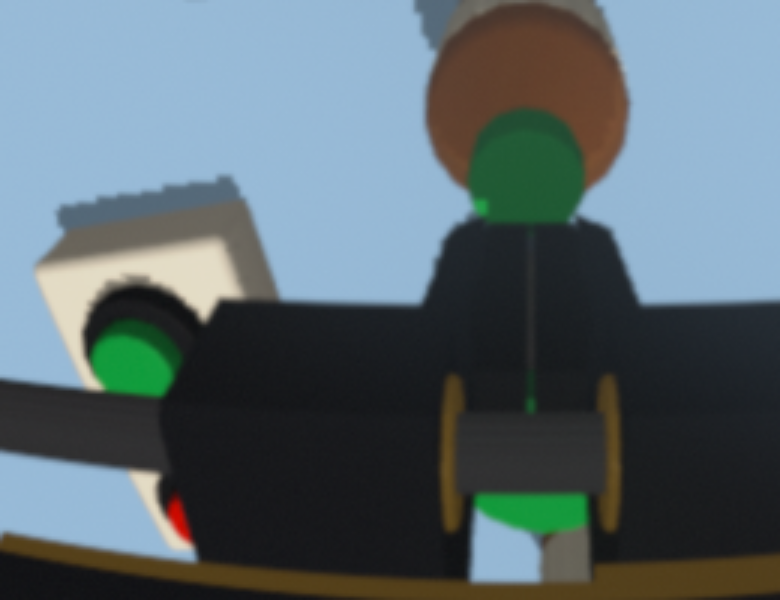

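The wrist image puts the cap's centre at about (316,232), against a prediction of (314.6,232.9). That agrees to about 1 mm, and the dwell is done. The button agrees too. On to the tray.

```bash
python3 - <<'E'
from h import *
ctrl.servo_line([.607,.1565,.40])
ctrl.servo_line([.435,-.246,.40],v=.2)
p,d=ctrl.grab_frame("side");cv2.imwrite("pics/side3.png",p[:,:,::-1])
ctrl.servo_line([.435,-.246,.234],v=.1)
o=ctrl.get_obs();print(o['time'],o['position'],o['tcp_rot'],o['ft_force'])
for n in ["side","scene"]:
    p,d=ctrl.grab_frame(n);cv2.imwrite(f"pics/{n}4.png",p[:,:,::-1])
ctrl.dwell(2.2)
print(ctrl.get_obs()['time'])
E
```

```text
12.5333 [ 0.43521444 -0.24610711  0.23443807] [ 64.1901213   89.9460109  -25.80775907] [ 0.04965906 -0.39385378  0.27776383]
14.8333
```

View pics/side4.png

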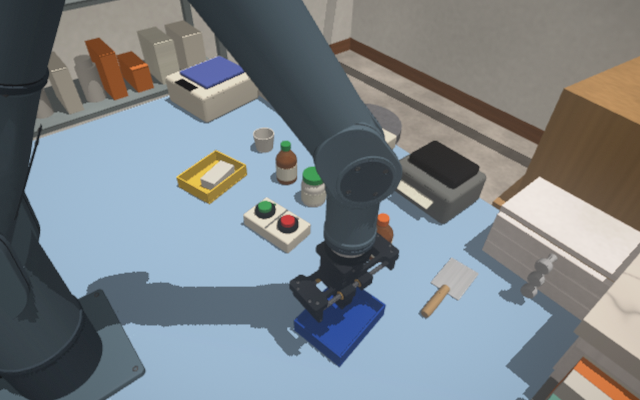

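View pics/scene4.png

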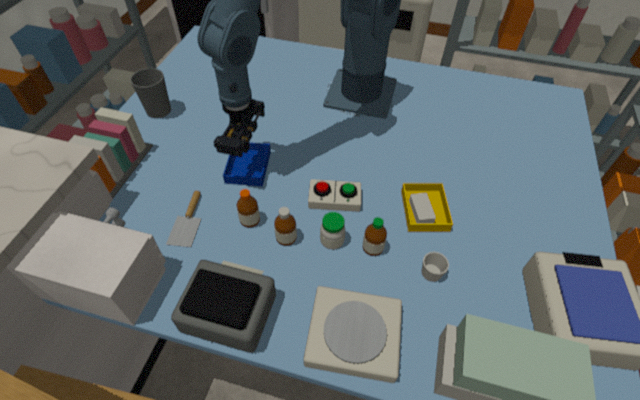

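The gripper hangs over the tray (side ≈(340,300)), the tray hasn't moved, and the dwell is done. Now the green button, with force checks on the way down.

```bash
python3 - <<'E'
from h import *
X,Y=.476,.0605
ctrl.servo_line([.435,-.246,.36])
ctrl.servo_line([X,Y,.36],v=.2)
ctrl.servo_line([X,Y,.245],v=.1)
ctrl.dwell(.2)
for n in ["side","scene"]:
    p,d=ctrl.grab_frame(n);cv2.imwrite(f"pics/{n}5.png",p[:,:,::-1])
f0=ctrl.get_obs()['ft_force'];print(ctrl.get_obs()['position'],f0,ctrl.get_obs()['time'])
E
python3 -c "
import cv2,numpy as np
a=cv2.imread('pics/side5.png')[140:300,200:380];b=cv2.imread('pics/scene5.png')[120:280,260:440]
cv2.imwrite('pics/c5.png',cv2.resize(np.hstack([a,b]),None,fx=2.2,fy=2.2))"
```

```text
[0.47610094 0.06049439 0.24525679] [-0.10365611 -0.36699741 -0.9107009 ] 19.125
```

View pics/c5.png

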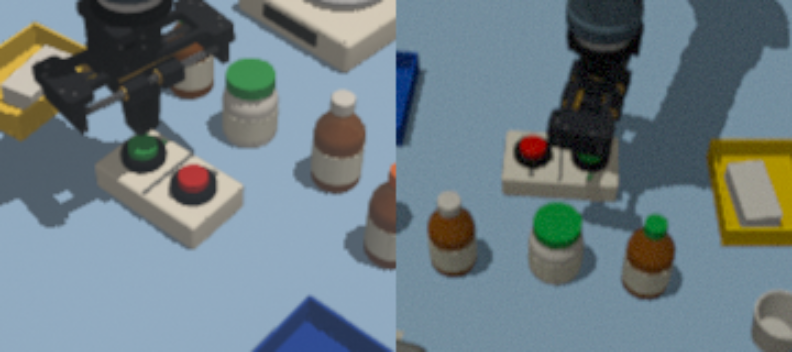

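Both views show the tips centred over the green button and clear of everything else. Pressing.

```bash
python3 - <<'E'
from h import *
X,Y=.476,.0605
f0=ctrl.get_obs()['ft_force'][2]
z=.226
while z>.211:
    ctrl.servo_line([X,Y,z],v=.02); ctrl.dwell(.1)
    o=ctrl.get_obs();f=o['ft_force'][2]-f0;print(round(z,4),o['position'][2].round(4),round(f,2))
    if f>14: break
    z-=.001
ctrl.dwell(.3);o=ctrl.get_obs();print(o['position'],o['ft_force'])
for n in ["side"]:
    p,d=ctrl.grab_frame(n);cv2.imwrite(f"pics/{n}6.png",p[:,:,::-1])
ctrl.servo_line([X,Y,.245],v=.05)
ctrl.servo_line([X,Y,.40],v=.15)
ctrl.dwell(.5)
o=ctrl.get_obs();print(o['time'],o['position'],o['ft_force'])
for n in ["side","scene"]:
    p,d=ctrl.grab_frame(n);cv2.imwrite(f"pics/{n}7.png",p[:,:,::-1]); np.savez(n+'7.npz',p=p,d=d,C=cloud(d,ctrl.camera_info(n)))
for c in ["side","scene"]:
    a=np.load(c+'.npz');b=np.load(c+'7.npz')
    for t,x,y,zz in (('green',.475,.060,.048),('red',.488,-.009,.048),('gb',.607,.1565,.1),('tray',.435,-.246,.02)):
        s=.09 if t=='tray' else .03
        r=[]
        for q in (a['C'],b['C']):
            k=(abs(q[...,0]-x)<s)&(abs(q[...,1]-y)<s)&(q[...,2]>zz)&(q[...,2]<.14)
            w=q[k];r.append((len(w),w.mean(0).round(4).tolist() if len(w) else None,np.percentile(w[:,2],95).round(4) if len(w) else None))
        print(c,t,r)
E
```

```text
0.226 0.2261 0.55
0.225 0.225 1.07
0.224 0.224 1.89
0.223 0.2231 2.15
0.222 0.222 3.55
0.221 0.221 3.27
0.22 0.2201 4.85
0.219 0.219 5.35
0.218 0.218 4.68
0.217 0.2174 10.49
0.216 0.2172 22.71
[0.47615214 0.06053254 0.21717376] [-3.56934274 -0.43563153 22.09016092]
26.5917 [0.47599735 0.06050992 0.39991748] [0.1624796  0.24632822 0.92606618]
side green [(130, [0.4714, 0.0575, 0.0544], np.float64(0.0573)), (127, [0.4716, 0.0577, 0.0545], np.float64(0.057))]
side red [(144, [0.4854, -0.0103, 0.0544], np.float64(0.0571)), (145, [0.4853, -0.0107, 0.0543], np.float64(0.0571))]
side gb [(96, [0.6025, 0.1537, 0.1099], np.float64(0.1143)), (96, [0.6024, 0.1535, 0.1099], np.float64(0.1144))]
side tray [(1096, [0.4308, -0.2468, 0.0296], np.float64(0.035)), (1099, [0.4303, -0.2469, 0.0295], np.float64(0.0349))]
scene green [(177, [0.4803, 0.0618, 0.0544], np.float64(0.0606)), (161, [0.4793, 0.0613, 0.055], np.float64(0.0611))]
scene red [(160, [0.4945, -0.0056, 0.0551], np.float64(0.0606)), (169, [0.4941, -0.007, 0.0547], np.float64(0.0609))]
scene gb [(114, [0.6111, 0.1574, 0.1142], np.float64(0.1189)), (114, [0.6109, 0.1574, 0.114], np.float64(0.1188))]
scene tray [(559, [0.4393, -0.2456, 0.0309], np.float64(0.0387)), (562, [0.4402, -0.2458, 0.0308], np.float64(0.0386))]
```

View pics/side7.png

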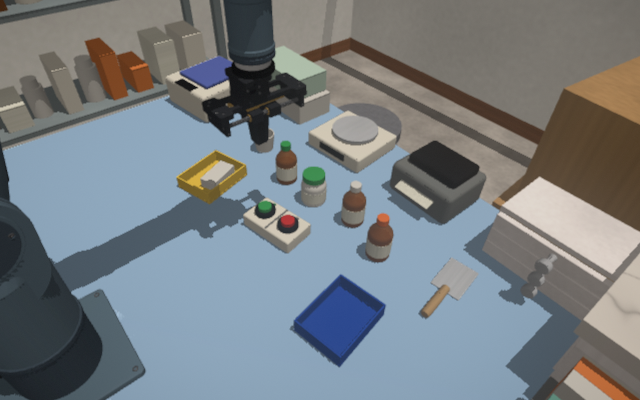

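The tips hit a hard stop at 0.2172 − 0.166 = 0.051 m, which is the height of a fully pressed cap. Both buttons are up again, and nothing in the side view has moved.

```bash
python3 -c "
from bench import ctrl
print(ctrl.hand_in(), ctrl.get_obs()['time'])"
```

```text
the job is handed in; nothing more can be done
the job is handed in; nothing more can be done
```

The pointing check is done and handed in at about 27 s of the 67 s allowed; `hand_in` gives no verdict.

- **Green-capped bottle:** I held the closed fingertips about 34 mm above the middle of the cap for over 2 s. The wrist picture put the cap centre within about 1 mm of my estimate.
- **Blue tray:** I held the fingertips about 33 mm above the rim, over the tray's middle, for over 2 s.
- **Green button:** I pressed until it hit a hard stop, with the fingertips at 51 mm (the fully pressed height) and about 22 N. Then I withdrew to 0.40 m.

**Last checks:** Both buttons are back up at about 57 mm. The green bottle and blue tray match their starting positions to about 1 mm. For the other loose things I only compared the side picture by eye, and none had visibly moved.

**Disagreements:** The scene and side cameras differed by up to about 10 mm in position and 4 mm in height, so I used averages. The networks also gave a few low-confidence wrong labels, such as "green_bottle" on the orange bottle and the spatula. I threw those out after checking the pictures.

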